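Load the starter blocks into the balcony propagator

ROBOT

A 6-joint arm with a two-finger parallel gripper is mounted at the origin on the work surface. World frame = base frame: x ahead of the robot, y to its left, z up, the work surface at z = 0. Lengths are in m, angles in degrees, forces in N, time in s.
With the tool pointing down it reaches from about 0.4 to 0.825 m from the base axis. Payload 7 kg.
Tool frame: the origin (TCP) lies on the centre line of the jaws, within the pads' length; the fingertips stand 19 mm ahead of it and the grasp point (between the pads) is the TCP; z points along the fingers, y is the line along which they close (so a half turn about z gives the same grasp; the last joint's range is limited). The gripper opens to 88 mm and grips with 3 to 60 N. Pads are 19 mm wide; open, the fingers measure 130 mm over their backs; the gripper's body (78 mm by 193 mm) begins 47 mm behind the grasp point.
Start: joints at [92.023, 20.546, 0.682, 0, -70.136, -16.507], TCP at [0.169, 0.654, 0.246] pointing down, gripper open.
Joint ranges: [-176.03, 176.03], [-82.01, 121.73], [-58.28, 71.71], [-173.87, 95.51], [-174.79, -0.11], [-173.66, 173.66]. Speed limits (degrees/s): [136.94, 136.94, 172.46, 180, 180, 180].

INTERFACE

Orientations are given as [roll, pitch, yaw] about the fixed x, y, z axes, in that order (R = Rz(yaw) Ry(pitch) Rx(roll)).
In Python, from plant import ctrl gives the robot as it stands.
- The arm moves only by the tool move_arm, never from a script. Its argument "motion" is a list of rows, each a list of 3 entries, a list of its own where there are three numbers: the shift along the tool's x, y, z in mm, then the turn, a rotation vector about the tool's x, y, z in degrees, then the closure, from 0 (fully open) to 1 (shut). A call has 1 to 10 rows; each row is the pose to reach, as a shift and turn from the pose commanded when the call began, along the tool's axes at that moment; what a row does not reach only later rows make up. A row lasts 1/12 s, in which the tool goes at most 41.7 mm and 7.16 degrees, less where a joint would pass 70% of its speed; a pose out of reach is approached as far as the arm can. A call with a gripper value outside its range is refused whole. The fingers move at their own pace and stop on an object; the grip force is fixed at half the most. Time passes only in rows, so rows that repeat a pose let the fingers close. It gives the time, the measured TCP pose, the force, the opening and the grip force at its end, in the units of the state.
- ctrl.get_obs(): the state, without advancing time (a new reading comes with each control period).
- ctrl.snapshot(name): name is "scene" or "side" or "wrist"; returns a dict with "color" (400x640x3 uint8, blue, green, red), "camera_matrix" (3x3 intrinsics, pixels), "cam_to_world" (4x4, takes a point from camera to world coordinates). Camera axes: x right, y up, looking along -z (the intrinsics and any distortion apply to the point x, -y, -z); pixel columns grow to the right and rows downward; lengths in m; the calibration is good to about 2 mm. A picture is of the moment at which its call begins. There is no depth.
- ctrl.close_job(): hands the job in; it is judged then, once.
The state is a dict: "clock": time; "joint_pos": joint angles; "qvel": joint speeds; "tau": joint torques, N m; "tool_pos": TCP position; "orientation": TCP orientation; "force": force on the tool from outside, world axes, zero at the start; "moment": the same for the moment, N m; "opening": finger opening in m; "gripper_force": force on a finger pad.
Only numpy, scipy, OpenCV 4.12 (cv2) and the standard library are available. Lean on these libraries where they do the work, as an engineer would, in place of code of your own. Each camera call takes 0.05 s, during which the arm holds its last target. There are 200 camera calls.

TASK

Raise the catch lever on the roof of the low acrylic propagator all the way up and pull its drawer well out by the handle, then stand the coir starter blocks that are on the bench upright in the drawer's pockets, each in its own and one after another from the lever's end: tall round block in pocket 1, square block in pocket 2, flat disc in pocket 3, oblong block in pocket 4 (the pocket of a block that is not there stays empty). Then push the drawer fully home, with the catch still up, and only then lower the catch lever all the way down. Leave the mister, the green pot and the stake where they are.

Things in the scene. Friction and masses are not known exactly. Their poses are not given: they have to be found in the camera images.
- propagator: Low mini greenhouse (propagator) of clear acrylic in an aluminium frame, fixed on the bench, 240 deep (x) x 340 wide (y) x 112 high. Origin at the centre of its underside; its open front, with the drawer, is at its own x = -120 mm and faces the robot; its y points to its left end as the robot sees it.
- drawer (a joint): How far the drawer is pulled out of the propagator, m: 0 fully home, 0.17 the end stop; it slides towards the propagator's -x. Its aluminium front panel is 12 thick and 324 wide, its lower edge 8 and its upper edge 85 above the bench. Friction holds it where it is left.
- drawer_handle (a point): Middle of the drawer's bow handle: a steel bar of diameter 12, 100 long along the propagator's y, 45 in front of the drawer front, 78 above the bench (34 below the roof's top). Moves with the drawer.
- catch (a joint): Angle of the drawer's catch lever on the propagator's roof, rad: 0 lowered (level, knob towards the robot; drawer locked), growing as the knob is raised, 1.3 fully raised (drawer free). Stiff: stays where it is left.
- catch_knob (a point): Centre of the catch lever's black knob: a roller of diameter 18, 26 long along the pivot's axis, on the end of a thin steel arm, 75 from the pivot. At angle 0 it is 30 above the roof's top.
- catch_pivot (a point): Pivot of the catch lever, on the roof near its left (+y) end, 30 above the roof's top (142 above the bench); its axis is the propagator's y.
- pocket1 (a point): Centre of the floor of pocket 1 of the drawer's pink tray. Four pockets in a row along the propagator's y, pocket 1 at the left as the robot sees it (the lever's end), 78 between centres. Each is 130 (x) x 74 (y) inside; walls 4 thick stand 40 above its floor, the drawer front 67; the floor is 18 above the bench. Moves with the drawer; axes as the propagator's.
- pocket2 (a point): Centre of the floor of pocket 2 of the drawer's pink tray. Four pockets in a row along the propagator's y, pocket 1 at the left as the robot sees it (the lever's end), 78 between centres. Each is 130 (x) x 74 (y) inside; walls 4 thick stand 40 above its floor, the drawer front 67; the floor is 18 above the bench. Moves with the drawer; axes as the propagator's.
- pocket3 (a point): Centre of the floor of pocket 3 of the drawer's pink tray. Four pockets in a row along the propagator's y, pocket 1 at the left as the robot sees it (the lever's end), 78 between centres. Each is 130 (x) x 74 (y) inside; walls 4 thick stand 40 above its floor, the drawer front 67; the floor is 18 above the bench. Moves with the drawer; axes as the propagator's.
- pocket4 (a point): Centre of the floor of pocket 4 of the drawer's pink tray. Four pockets in a row along the propagator's y, pocket 1 at the left as the robot sees it (the lever's end), 78 between centres. Each is 130 (x) x 74 (y) inside; walls 4 thick stand 40 above its floor, the drawer front 67; the floor is 18 above the bench. Moves with the drawer; axes as the propagator's.
- tall_block: Tall round starter block of pressed coir, an upright cylinder, diameter 46, height 72. Origin at the centre of its underside, z up. Loose, brown, about 0.1 kg, stands at the start on the bench left of the propagator; may be absent.
- square_block: Square starter block of pressed coir, 52 x 52, height 50. Origin at the centre of its underside, z up. Loose, brown, about 0.1 kg, stands at the start on the bench left of the propagator; may be absent.
- disc_block: Flat disc starter block of pressed coir, an upright cylinder, diameter 60, height 40. Origin at the centre of its underside, z up. Loose, brown, about 0.1 kg, stands at the start on the bench left of the propagator; may be absent.
- oblong_block: Oblong starter block of pressed coir, 64 (along its x) x 36 (along its y), height 66. Origin at the centre of its underside, z up. Loose, brown, about 0.1 kg, stands at the start on the bench left of the propagator; may be absent.
- mister: Steel mister bottle, diameter 72, 178 high, a bystander. Origin under its centre.
- celadon_pot: Pale green glazed pot, diameter 110, 90 high, a bystander. Origin under its centre.
- stake: Wooden stake with a spring clip, 240 long (its x), 14 thick, lying on the bench, a bystander. Origin under its centre.
Things that resemble listed ones, but are neither listed nor needed, are in the scene too. What is shaped like the disc_block but red is not meant.

How it is judged (in metres and radians):
On the way, in this order (a step that is already met when the one before it is completed fails the run):
1. the catch lever is raised (over 1.0 rad) (value of joint catch above 1 rad), for 0.2 s.
2. with the catch up, the drawer is pulled out (over 0.11 m) (value of joint drawer above 0.11 m and value of joint catch above 1 rad), for 0.2 s.
3. the tall round block stands in pocket 1 and has been let go (x of tall_block in the frame of pocket1 between -0.05 and 0.05 m and y of tall_block in the frame of pocket1 between -0.025 and 0.025 m and z of tall_block in the frame of pocket1 between -0.006 and 0.008 m and angle between tall_block's own z axis and vertical below 0.15 rad and contact force between the fingers and tall_block below 0.1 N), for 0.2 s.
4. the square block stands in pocket 2 and has been let go (x of square_block in the frame of pocket2 between -0.05 and 0.05 m and y of square_block in the frame of pocket2 between -0.025 and 0.025 m and z of square_block in the frame of pocket2 between -0.006 and 0.008 m and angle between square_block's own z axis and vertical below 0.15 rad and contact force between the fingers and square_block below 0.1 N), for 0.2 s.
5. the flat disc block stands in pocket 3 and has been let go (x of disc_block in the frame of pocket3 between -0.05 and 0.05 m and y of disc_block in the frame of pocket3 between -0.025 and 0.025 m and z of disc_block in the frame of pocket3 between -0.006 and 0.008 m and angle between disc_block's own z axis and vertical below 0.15 rad and contact force between the fingers and disc_block below 0.1 N), for 0.2 s.
6. the oblong block stands in pocket 4 and has been let go (x of oblong_block in the frame of pocket4 between -0.05 and 0.05 m and y of oblong_block in the frame of pocket4 between -0.025 and 0.025 m and z of oblong_block in the frame of pocket4 between -0.006 and 0.008 m and angle between oblong_block's own z axis and vertical below 0.15 rad and contact force between the fingers and oblong_block below 0.1 N), for 0.2 s.
7. the drawer is pushed home again (under 8 mm) with the catch still up (value of joint drawer below 0.008 m and value of joint catch above 0.6 rad), for 0.2 s.
8. the catch lever is lowered again (under 0.12 rad) (value of joint catch below 0.12 rad), for 0.2 s.
At the end, for the whole second after the job is handed in: The drawer is home to within 8 mm, the catch is down to within 0.12 rad, and every block that was there stands upright (within 0.15 rad), at rest, on the floor of its own pocket (value of joint drawer below 0.008 m and value of joint catch below 0.12 rad and x of tall_block in the frame of pocket1 between -0.05 and 0.05 m and y of tall_block in the frame of pocket1 between -0.025 and 0.025 m and z of tall_block in the frame of pocket1 between -0.006 and 0.008 m and angle between each of tall_block, square_block, disc_block, oblong_block's own z axis and vertical below 0.15 rad and linear speed of each of tall_block, square_block, disc_block, oblong_block below 0.03 m/s and x of square_block in the frame of pocket2 between -0.05 and 0.05 m and y of square_block in the frame of pocket2 between -0.025 and 0.025 m and z of square_block in the frame of pocket2 between -0.006 and 0.008 m and x of disc_block in the frame of pocket3 between -0.05 and 0.05 m and y of disc_block in the frame of pocket3 between -0.025 and 0.025 m and z of disc_block in the frame of pocket3 between -0.006 and 0.008 m and x of oblong_block in the frame of pocket4 between -0.05 and 0.05 m and y of oblong_block in the frame of pocket4 between -0.025 and 0.025 m and z of oblong_block in the frame of pocket4 between -0.006 and 0.008 m); the robot touches nothing.
It fails at once if the drawer is out (over 40 mm) while the catch is down (under 0.6 rad) (value of joint drawer above 0.04 m and value of joint catch below 0.6 rad).
It fails at once if the mister, the celadon pot or the stake is moved by more than 30 mm (distance of any of mister, celadon_pot, stake from where it was at the start of the episode above 0.03 m).
Of tall_block, square_block, disc_block, oblong_block only 2 to 4 are there at a start; the rules pass over those that are not, and their reading is None.
At some moment in a run one of square_block, disc_block may be knocked a few centimetres aside while the robot is not near it.
It also fails if it takes over 210 s, if anything falls off the work surface, if the arm or the gripper's body presses on something with over 40 N, if the wrist force passes 120 N, or if a joint passes its speed limit or range.

## Working session

There is one attempt and no reset: what is moved stays moved. The work goes in short steps, Python scripts to look and compute and a tool call to move; the robot and the scene stay as the last step left them, time stands still between calls to the robot, and variables do not carry over. Pictures are saved under pics/ and viewed, at most 14 in all, crops included, and the job is handed in when it is done.

Besides the shell and the picture viewer there is one more tool, called after ">>>" as name([rows], argument=value, ...), one row to a line, values as JSON. move_arm: Moves the arm, as the interface text tells. Its arguments: {"type":"object","properties":{"motion":{"type":"array"}},"required":["motion"]}

```bash
ls; mkdir -p pics; cat > h.py <<'E'
import numpy as np, cv2
from plant import ctrl
from scipy.spatial.transform import Rotation as R
def snap(n,f=None):
    s=ctrl.snapshot(n)
    if f: cv2.imwrite('pics/'+f,s['color'])
    return s
def ray(s,u,v):
    K=np.array(s['camera_matrix']);T=np.array(s['cam_to_world'])
    d=np.linalg.inv(K)@[u,v,1]; d=np.array([d[0],-d[1],-d[2]])
    return T[:3,3],T[:3,:3]@d
def onz(s,u,v,z):
    o,d=ray(s,u,v); return o+d*(z-o[2])/d[2]
def proj(s,p):
    K=np.array(s['camera_matrix']);T=np.array(s['cam_to_world'])
    c=T[:3,:3].T@(np.array(p)-T[:3,3]); q=K@[c[0],-c[1],-c[2]]; return q[:2]/q[2]
def tri(s1,a,s2,b):
    o1,d1=ray(s1,*a);o2,d2=ray(s2,*b)
    t=np.linalg.lstsq(np.c_[d1,-d2],o2-o1,rcond=None)[0]
    p,q=o1+d1*t[0],o2+d2*t[1]; return (p+q)/2,np.linalg.norm(p-q)
def tool(p):
    "world target -> shift in tool axes mm"
    o=ctrl.get_obs(); r=R.from_euler('xyz',o['orientation'],degrees=True)
    return r.inv().apply(np.array(p)-o['tool_pos'])*1000
E
python3 - <<'E'
from h import *
o=ctrl.get_obs();print(o)
for n in('scene','side','wrist'):
    s=snap(n,n+'0.png');print(n,np.round(s['camera_matrix'],1).tolist(),np.round(s['cam_to_world'],3).tolist(),s.keys())
E
```

```text
pics
{'clock': 0.0, 'joint_pos': array([ 9.20236916e+01,  2.05900907e+01,  6.33172129e-01, -1.89702461e-02,
       -7.01359162e+01, -1.65077923e+01]), 'qvel': array([-0.01972502,  0.0002414 , -0.02106594,  0.06784558,  0.00211691,
        0.01812167]), 'tau': array([-9.85442566e-04, -5.82706618e+01,  2.93063271e+01,  6.99747115e+00,
        6.99141747e-03, -1.60666855e-04]), 'tool_pos': array([0.16873091, 0.6530934 , 0.24463689]), 'orientation': array([ 1.79905924e+02, -9.28276776e-03, -1.44905534e+01]), 'force': array([-0.12202906,  0.38463615, -0.4152412 ]), 'moment': array([-0.00189322,  0.01961128,  0.03939983]), 'gripper_force': 0.0, 'opening': 0.08704269250807196}
scene [[483.9, 0.0, 327.7], [0.0, 483.9, 198.2], [0.0, 0.0, 1.0]] [[-0.875, -0.254, 0.413, 1.187], [0.485, -0.482, 0.73, 0.928], [0.014, 0.839, 0.545, 0.83], [0.0, 0.0, 0.0, 1.0]] dict_keys(['color', 'camera_matrix', 'cam_to_world'])
side [[478.6, 0.0, 320.6], [0.0, 478.6, 195.9], [0.0, 0.0, 1.0]] [[0.882, 0.21, -0.421, 0.075], [-0.47, 0.419, -0.777, -1.036], [0.013, 0.883, 0.468, 0.716], [0.0, 0.0, 0.0, 1.0]] dict_keys(['color', 'camera_matrix', 'cam_to_world'])
wrist [[300.4, 0.0, 317.5], [0.0, 300.4, 195.2], [0.0, 0.0, 1.0]] [[-0.25, 0.936, 0.247, 0.235], [-0.968, -0.242, -0.063, 0.636], [0.0, -0.255, 0.967, 0.383], [0.0, 0.0, 0.0, 1.0]] dict_keys(['color', 'camera_matrix', 'cam_to_world'])
```

View pics/scene0.png

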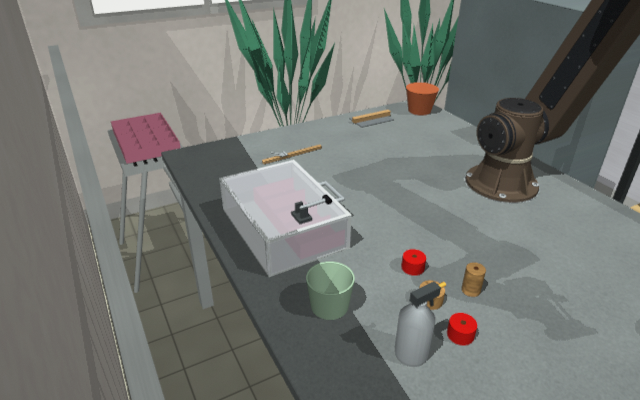

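View pics/side0.png

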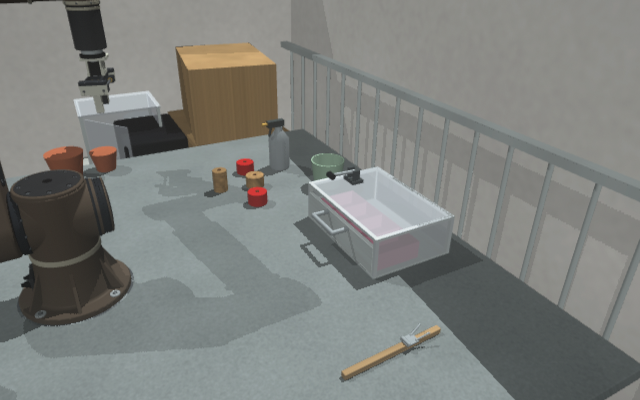

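View pics/wrist0.png

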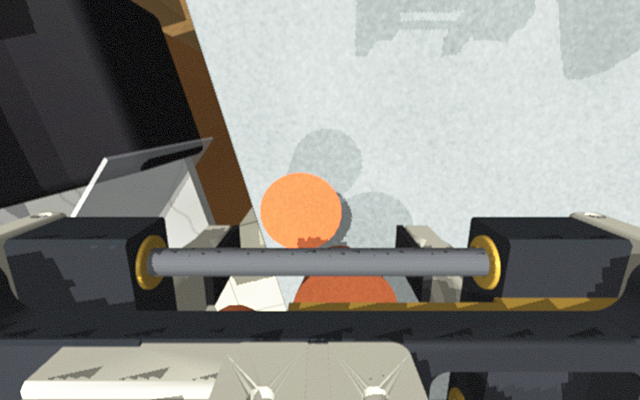

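Scene shows the propagator (roof corners ~(222,178),(297,162),(350,213),(266,240)), pot (330,290), mister (415,330), a tall brown block (474,280), a second brown block behind the mister (432,293), and red discs. I'll enlarge both views.

```bash
python3 - <<'E'
import cv2
a=cv2.imread('pics/scene0.png');b=cv2.imread('pics/side0.png')
cv2.imwrite('pics/c1.png',cv2.resize(a[150:350,210:500],None,fx=2.7,fy=2.7,interpolation=cv2.INTER_CUBIC))
cv2.imwrite('pics/c2.png',cv2.resize(b[110:290,200:460],None,fx=3,fy=3,interpolation=cv2.INTER_CUBIC))
E
```

```text
(no output)
```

View pics/c1.png

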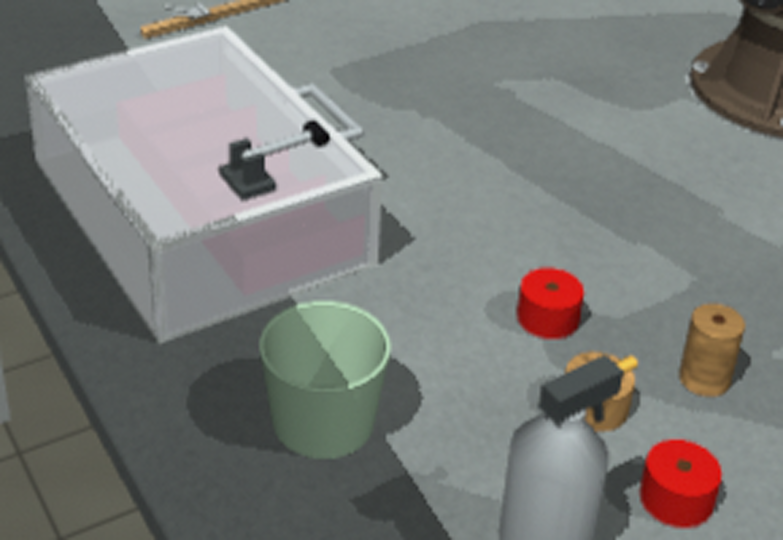

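View pics/c2.png

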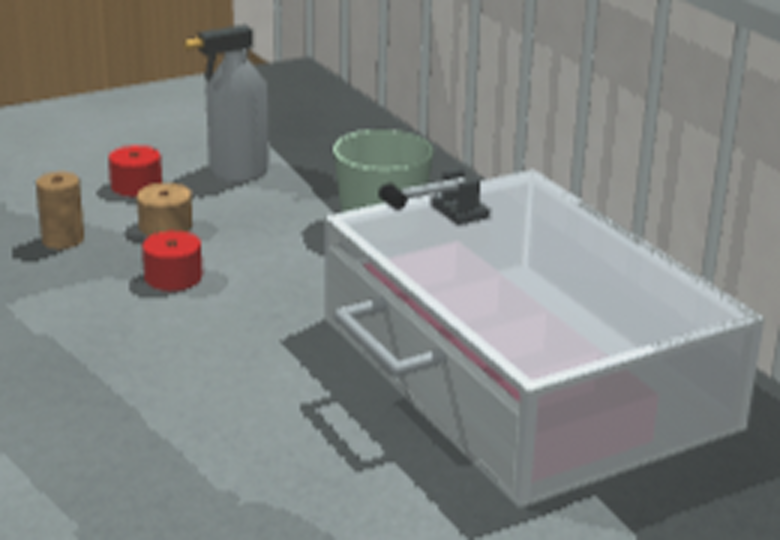

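Only two blocks are present: the tall round one (c1 (718,350), c2 (60,210)) and the brown disc (c1 (605,390), c2 (165,210)); the two red discs are decoys. I'll measure everything by triangulation.

```bash
cat >> h.py <<'E'
E
python3 - <<'E'
from h import *
a=snap('scene');b=snap('side')
c1=lambda u,v:(210+(u+.5)/2.7-.5,150+(v+.5)/2.7-.5)
c2=lambda u,v:(200+(u+.5)/3-.5,110+(v+.5)/3-.5)
P={'FL':((382,177),(328,217)),'BL':((160,240),(532,172)),'BR':((28,78),(760,318)),'FR':((228,30),(528,386)),
'knob':((317,133),(394,195)),'talltop':((718,319),(58,179)),'pivot':((242,155),(461,188)),'red1':((551,287),(172,243)),'red2':((684,465),(134,155)),'handleL':((357,132),(341,312)),'disc':((601,365),(165,191))}
D={}
for k,(p,q) in P.items():
    x,e=tri(a,c1(*p),b,c2(*q));D[k]=x;print(k,x.round(4),round(e,4))
for k in('FL','BL','BR','FR'):
    print(k,onz(a,*c1(*P[k][0]),.112).round(3),onz(b,*c2(*P[k][1]),.112).round(3))
print('disc z.04',onz(b,*c2(165,191),.04).round(4)); print('tall .072',onz(a,*c1(718,319),.072).round(4),onz(b,*c2(58,179),.072).round(4))
for h in((341,312),(402,367),(432,358),(372,303)): print('h',h,onz(b,*c2(*h),.078).round(4))
for n,s in(('a',a),('b',b)):
  hsv=cv2.cvtColor(s['color'],cv2.COLOR_BGR2HSV)
  m=cv2.inRange(hsv,(8,70,60),(24,255,255)); 
  N,l,st,c=cv2.connectedComponentsWithStats(m)
  for i in range(1,N):
    if st[i,4]>60: print(n,st[i].tolist())
E
```

```text
FL [0.6279 0.0615 0.1097] 0.0046
BL [0.8561 0.0547 0.1126] 0.0058
BR [ 0.8666 -0.2748  0.1099] 0.0026
FR [ 0.6316 -0.2729  0.1101] 0.0058
knob [0.6716 0.0113 0.1448] 0.0038
talltop [0.4486 0.3401 0.0715] 0.0014
pivot [0.7453 0.0058 0.1389] 0.003
red1 [0.5241 0.2062 0.039 ] 0.001
red2 [0.5662 0.4344 0.0389] 0.0012
handleL [ 0.5823 -0.0583  0.0787] 0.0011
disc [0.5574 0.3162 0.045 ] 0.0046
FL [0.627 0.065 0.112] [0.628 0.056 0.112]
BL [0.854 0.056 0.112] [0.86  0.055 0.112]
BR [ 0.867 -0.27   0.112] [ 0.866 -0.277  0.112]
FR [ 0.631 -0.268  0.112] [ 0.633 -0.276  0.112]
disc z.04 [0.5624 0.3238 0.04  ]
tall .072 [0.4482 0.3405 0.072 ] [0.4487 0.3381 0.072 ]
h (341, 312) [ 0.5832 -0.0576  0.078 ]
h (402, 367) [ 0.5867 -0.1616  0.078 ]
h (432, 358) [ 0.6162 -0.1607  0.078 ]
h (372, 303) [ 0.6155 -0.0558  0.078 ]
a [527, 26, 56, 78, 510]
a [505, 61, 91, 98, 1140]
a [406, 82, 33, 33, 869]
a [352, 110, 39, 13, 233]
a [262, 145, 60, 19, 249]
a [467, 164, 72, 37, 1480]
a [462, 263, 24, 34, 622]
a [419, 280, 27, 30, 294]
b [168, 43, 110, 104, 8903]
b [43, 146, 40, 29, 846]
b [89, 146, 28, 26, 554]
b [212, 168, 16, 25, 323]
b [245, 171, 19, 17, 270]
b [416, 326, 24, 17, 156]
b [342, 342, 66, 37, 618]
```

>>> move_arm([
  [[324,248,0],[0,0,-14.5],0],
  [[324,248,0],[0,0,-14.5],0],
  [[324,248,0],[0,0,-14.5],0],
  [[324,248,0],[0,0,-14.5],0],
  [[324,248,0],[0,0,-14.5],0],
  [[324,248,0],[0,0,-14.5],0],
  [[324,248,0],[0,0,-14.5],0],
  [[324,248,0],[0,0,-14.5],0],
  [[324,248,0],[0,0,-14.5],0],
  [[324,248,0],[0,0,-14.5],0],
])

```text
clock: 1.08
tool_pos: [0.4216, 0.3299, 0.2458]
orientation: [-180.0, -0.0, -0.0]
force: [-0.4, 0.3, -0.0]
opening: 0.0875
gripper_force: 0.0
```

```bash
python3 - <<'E'
from h import *
s=snap('wrist','w1.png');hsv=cv2.cvtColor(s['color'],cv2.COLOR_BGR2HSV)
m=cv2.inRange(hsv,(8,70,60),(24,255,255)); 
N,l,st,c=cv2.connectedComponentsWithStats(m)
for i in range(1,N):
    if st[i,4]>200: print(st[i].tolist(),c[i].round(1),onz(s,*c[i],.04).round(4),onz(s,*c[i],.072).round(4))
E
```

```text
[300, 16, 56, 65, 2843] [327.   47.5] [0.5602 0.3206 0.04  ] [0.5537 0.3214 0.072 ]
[288, 132, 43, 46, 1553] [308.9 154.9] [0.4475 0.3403 0.04  ] [0.4515 0.3394 0.072 ]
[470, 235, 31, 55, 868] [488.1 262.1] [0.3129 0.1158 0.04  ] [0.3293 0.1357 0.072 ]
[135, 236, 31, 54, 843] [146.9 262.3] [0.3122 0.5457 0.04  ] [0.3287 0.5256 0.072 ]
[288, 297, 331, 15, 3463] [465.8 304.9] [0.2512 0.136  0.04  ] [0.2734 0.154  0.072 ]
```

View pics/w1.png

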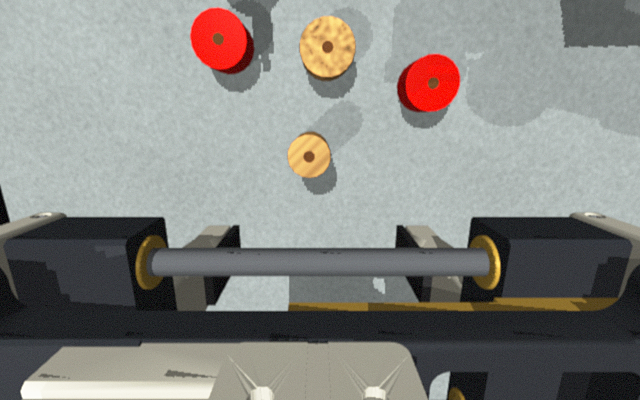

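>>> move_arm([
  [[250,319,26],[0,0,0],0],
  [[250,319,26],[0,0,0],0],
  [[250,319,26],[0,0,0],0],
  [[250,319,26],[0,0,0],0],
  [[250,319,26],[0,0,0],0],
  [[250,319,26],[0,0,0],0],
  [[250,319,26],[0,0,0],0],
  [[250,319,26],[0,0,0],0],
  [[250,319,26],[0,0,0],0],
  [[250,319,26],[0,0,0],0],
])

```text
clock: 1.97
tool_pos: [0.672, 0.0107, 0.2189]
orientation: [180.0, 0.0, -0.0]
force: [0.4, 0.7, 0.2]
opening: 0.0876
gripper_force: 0.0
```

The wrist view shows the brown disc (327,47) and tall block (309,155), both round, with red decoys either side. Next I'll descend to the knob and grip it.

>>> move_arm([
  [[0,0,30],[0,0,0],0.3],
  [[0,0,60],[0,0,0],0.3],
  [[0,0,77],[0,0,0],0.3],
  [[0,0,77],[0,0,0],1],
  [[0,0,77],[0,0,0],1],
  [[0,0,77],[0,0,0],1],
  [[0,0,77],[0,0,0],1],
  [[0,0,77],[0,0,0],1],
  [[0,0,77],[0,0,0],1],
  [[0,0,77],[0,0,0],1],
])

```text
clock: 2.8
tool_pos: [0.671, 0.0109, 0.144]
orientation: [179.8, -0.0, 0.1]
force: [6.0, -25.3, -2.2]
opening: 0.0262
gripper_force: 12.4
```

>>> move_arm([
  [[0,1,0],[0,0,0],1],
  [[0,2,0],[0,0,0],1],
  [[0,3,0],[0,0,0],1],
  [[0,3,0],[0,0,0],1],
  [[0,3,0],[0,0,0],1],
])

```text
clock: 3.22
tool_pos: [0.671, 0.0099, 0.1434]
orientation: [180.0, -0.1, 0.0]
force: [1.9, -5.4, 3.4]
opening: 0.0257
gripper_force: 30.0
```

>>> move_arm([
  [[0.2,0,-5.2],[0,0,0],1],
  [[0.7,0,-10.5],[0,0,0],1],
  [[1.6,0,-15.6],[0,0,0],1],
  [[2.9,0,-20.7],[0,0,0],1],
  [[4.5,0,-25.7],[0,0,0],1],
  [[6.5,0,-30.6],[0,0,0],1],
  [[8.8,0,-35.3],[0,0,0],1],
  [[11.4,0,-39.8],[0,0,0],1],
  [[14.4,0,-44.2],[0,0,0],1],
  [[17.6,0,-48.3],[0,0,0],1],
])

```text
clock: 4.05
tool_pos: [0.6863, 0.01, 0.1893]
orientation: [180.0, 0.3, -0.0]
force: [-2.6, -4.3, -4.7]
opening: 0.0251
gripper_force: 30.0
```

>>> move_arm([
  [[3.5,0,-3.9],[0,0,0],1],
  [[7.3,0,-7.5],[0,0,0],1],
  [[11.3,0,-10.9],[0,0,0],1],
  [[15.6,0,-14],[0,0,0],1],
  [[20,0,-16.8],[0,0,0],1],
  [[24.7,0,-19.2],[0,0,0],1],
  [[31.6,0,-22.1],[0,0,0],1],
  [[36,0,-23.6],[0,0,0],1],
  [[36.5,0,-23.7],[0,0,0],1],
  [[36.5,0,-23.7],[0,0,0],1],
])

```text
clock: 4.88
tool_pos: [0.7237, 0.0103, 0.2148]
orientation: [180.0, 0.1, 0.0]
force: [-4.7, -3.4, 4.1]
opening: 0.0256
gripper_force: 30.0
```

>>> move_arm([
  [[0,0,0],[0,0,0],0.3],
  [[0,0,0],[0,0,0],0.3],
  [[0,0,0],[0,0,0],0.3],
  [[0,0,0],[0,0,0],0.3],
  [[0,0,-30],[0,0,0],0.3],
  [[0,0,-50],[0,0,0],0.3],
  [[-40,0,-50],[0,0,0],0.4],
  [[-80,40,-50],[0,0,0],0.5],
  [[-120,80,-50],[0,0,0],0.65],
  [[-139,118,-50],[0,0,0],0.65],
])

```text
clock: 5.72
tool_pos: [0.6007, -0.0827, 0.2648]
orientation: [-180.0, -0.0, 0.1]
force: [0.6, -0.4, 0.6]
opening: 0.0399
gripper_force: 0.0
```

>>> move_arm([
  [[0,0,0],[0,0,63],0.65],
  [[0,0,0],[0,0,63],0.65],
  [[0,0,0],[0,0,63],0.65],
  [[0,0,0],[0,0,63],0.65],
  [[0,0,0],[0,0,63],0.65],
  [[0,0,0],[0,0,63],0.65],
  [[0,0,0],[0,0,63],0.65],
  [[0,0,0],[0,0,63],0.65],
  [[0,0,0],[0,0,63],0.65],
  [[0,0,0],[0,0,63],0.65],
])

```text
clock: 6.55
tool_pos: [0.6026, -0.0828, 0.2646]
orientation: [-180.0, 0.0, -63.2]
force: [0.1, 0.3, -0.5]
opening: 0.0305
gripper_force: 0.0
```

>>> move_arm([
  [[0,0,0],[0,0,27],0.65],
  [[0,0,0],[0,0,27],0.65],
  [[0,0,0],[0,0,27],0.65],
  [[0,0,0],[0,0,27],0.65],
  [[0,0,0],[0,0,27],0.65],
  [[0,0,0],[0,0,27],0.65],
])

```text
clock: 7.05
tool_pos: [0.6025, -0.0829, 0.2646]
orientation: [-180.0, 0.0, -89.7]
force: [0.4, -0.1, 0.9]
opening: 0.0305
gripper_force: 0.0
```

>>> move_arm([
  [[26,19.5,0],[0,0,0],0.65],
  [[26,19.5,40],[0,0,0],0.65],
  [[26,19.5,80],[0,0,0],0.65],
  [[26,19.5,120],[0,0,0],0.65],
  [[26,19.5,150],[0,0,0],0.65],
  [[26,19.5,160],[0,0,0],0.65],
  [[26,19.5,168],[0,0,0],0.65],
  [[26,19.5,172],[0,0,0],0.65],
  [[26,19.5,172],[0,0,0],0.65],
])

```text
clock: 7.8
tool_pos: [0.5838, -0.1089, 0.0933]
orientation: [-179.9, -0.0, -89.9]
force: [-1.3, -0.3, -0.2]
opening: 0.0306
gripper_force: 0.0
```

```bash
python3 - <<'E'
from h import *
s=snap('side');cv2.imwrite('pics/s2.png',cv2.resize(s['color'][110:290,200:460],None,fx=3,fy=3,interpolation=cv2.INTER_CUBIC))
E
```

```text
(no output)
```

View pics/s2.png

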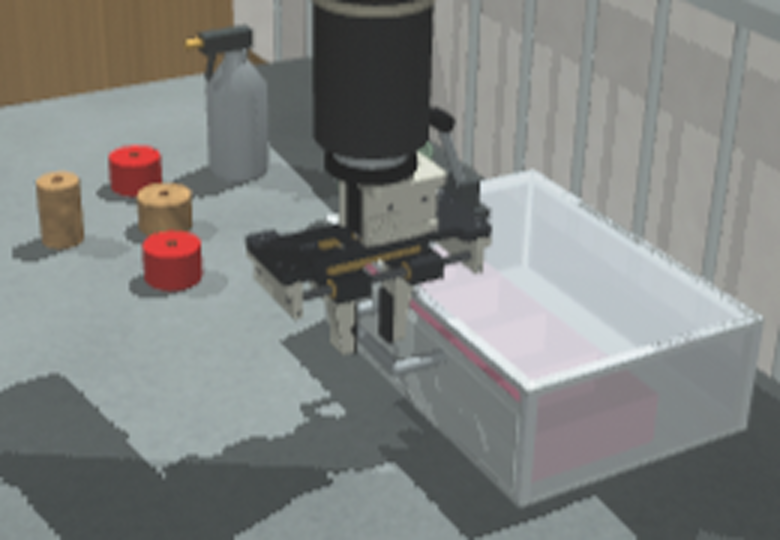

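Lever stands up (knob ~(438,118)), and the fingers straddle the bar at about (375,350) with no contact force. I'll lower the last bit and close.

>>> move_arm([
  [[0,0,5],[0,0,0],0.65],
  [[0,0,12],[0,0,0],0.65],
  [[0,0,12],[0,0,0],1],
  [[0,0,12],[0,0,0],1],
  [[0,0,12],[0,0,0],1],
  [[0,0,12],[0,0,0],1],
  [[0,0,12],[0,0,0],1],
])

```text
clock: 8.43
tool_pos: [0.5829, -0.109, 0.0808]
orientation: [-180.0, -0.0, -90.0]
force: [-1.1, 0.0, 0.9]
opening: 0.0112
gripper_force: 30.0
```

>>> move_arm([
  [[0,10,0],[0,0,0],1],
  [[0,25,0],[0,0,0],1],
  [[1,40,0],[0,0,0],1],
  [[1,55,0],[0,0,0],1],
  [[1,70,0],[0,0,0],1],
  [[1,85,0],[0,0,0],1],
  [[1,100,0],[0,0,0],1],
  [[2,110,0],[0,0,0],1],
  [[2,120,0],[0,0,0],1],
  [[2,120,0],[0,0,0],1],
])

```text
clock: 9.27
tool_pos: [0.4613, -0.1105, 0.0808]
orientation: [-180.0, 0.1, -90.0]
force: [-1.5, 6.3, -1.3]
opening: 0.0109
gripper_force: 30.0
```

>>> move_arm([
  [[0,10,0],[0,0,0],1],
  [[0,20,0],[0,0,0],1],
  [[1,30,0],[0,0,0],1],
  [[1,38,0],[0,0,0],1],
  [[1,44,0],[0,0,0],1],
  [[1,46,0],[0,0,0],1],
  [[1,46,0],[0,0,0],1],
  [[1,46,0],[0,0,0],1],
])

```text
clock: 9.93
tool_pos: [0.4163, -0.1111, 0.0807]
orientation: [-180.0, 0.1, -90.0]
force: [-1.3, 11.0, 1.7]
opening: 0.0109
gripper_force: 30.0
```

>>> move_arm([
  [[0,0,0],[0,0,0],0.65],
  [[0,0,0],[0,0,0],0.65],
  [[0,0,0],[0,0,0],0.65],
  [[0,0,-40],[0,0,0],0.65],
  [[0,0,-80],[0,0,0],0.65],
  [[0,0,-120],[0,0,0],0.65],
  [[-40,0,-150],[0,0,0],0.3],
  [[-80,0,-170],[0,0,0],0.1],
  [[-120,0,-170],[0,0,0],0],
  [[-160,0,-170],[0,0,0],0],
])

```text
clock: 10.77
tool_pos: [0.417, 0.0422, 0.2526]
orientation: [-179.8, 0.1, -90.1]
force: [1.0, -0.3, -0.3]
opening: 0.0517
gripper_force: 0.0
```

>>> move_arm([
  [[-41,0,0],[0,0,0],0],
  [[-82,0,0],[0,0,0],0],
  [[-123,0,0],[0,0,0],0],
  [[-164,0,0],[0,0,0],0],
  [[-205,0,0],[0,0,0],0],
  [[-246,-5,0],[0,0,0],0],
  [[-280,-12,0],[0,0,0],0],
  [[-280,-12,0],[0,0,0],0],
])

```text
clock: 11.43
tool_pos: [0.4296, 0.3259, 0.2495]
orientation: [-180.0, -0.0, -89.8]
force: [0.9, 0.3, 1.5]
opening: 0.0873
gripper_force: 0.0
```

```bash
python3 - <<'E'
from h import *
print(ctrl.get_obs()['tool_pos'])
a=snap('scene');b=snap('side')
A=cv2.resize(a['color'][140:280,210:430],None,fx=2.6,fy=2.6,interpolation=cv2.INTER_CUBIC)
B=cv2.resize(b['color'][150:300,240:460],None,fx=2.6,fy=2.6,interpolation=cv2.INTER_CUBIC)[:, :]
cv2.imwrite('pics/a3.png',cv2.copyMakeBorder(A,0,0,0,0,0)); cv2.imwrite('pics/b3.png',cv2.resize(b['color'][150:300,200:460],None,fx=3,fy=3,interpolation=cv2.INTER_CUBIC))
for n,s in(('b',b),('a',a)):
  m=cv2.inRange(cv2.cvtColor(s['color'],cv2.COLOR_BGR2HSV),(8,70,60),(24,255,255))
  N,l,st,c=cv2.connectedComponentsWithStats(m)
  for i in range(1,N):
    if st[i,4]>100: print(n,st[i].tolist())
E
```

```text
[0.42962056 0.32588709 0.24947307]
b [168, 43, 110, 104, 5767]
b [176, 46, 21, 44, 554]
b [182, 94, 39, 8, 165]
b [43, 146, 40, 29, 857]
b [89, 146, 28, 26, 553]
b [212, 167, 16, 26, 326]
b [245, 171, 19, 17, 271]
b [415, 326, 25, 17, 157]
b [342, 342, 66, 37, 625]
a [507, 0, 111, 67, 3332]
a [613, 0, 27, 22, 250]
a [624, 27, 16, 22, 184]
a [406, 82, 33, 33, 869]
a [352, 110, 39, 13, 233]
a [546, 112, 15, 32, 243]
a [262, 145, 60, 19, 249]
a [516, 183, 23, 18, 236]
a [462, 262, 24, 35, 627]
a [419, 280, 27, 30, 290]
```

View pics/b3.png

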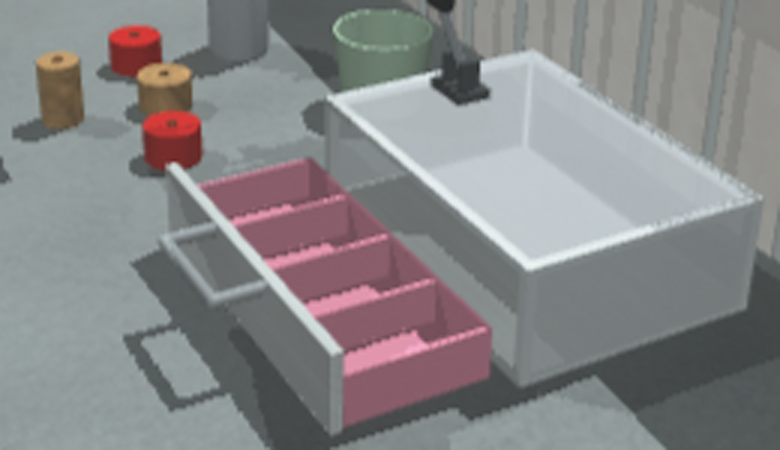

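The drawer is out, tray pockets visible: back-wall top corners at (310,160) and (490,328) in the crop, dividers at (348,197),(388,238),(434,282). Blocks are unmoved. Next: pocket positions.

```bash
python3 - <<'E'
from h import *
b=snap('side')
f=lambda u,v,z:onz(b,200+(u+.5)/3-.5,150+(v+.5)/3-.5,z).round(4)
for p in((310,160),(348,197),(388,238),(434,282),(490,328)): print(p,f(*p,.058))
for p in((168,165),(340,350)): print('panel',p,f(*p,.085))
for p in((163,240),(215,302)): print('handle',p,f(*p,.078))
for p in((330,98),(528,268)): print('roof',p,f(*p,.112))
E
```

```text
(310, 160) [0.6007 0.0403 0.058 ]
(348, 197) [ 0.6007 -0.0379  0.058 ]
(388, 238) [ 0.5991 -0.116   0.058 ]
(434, 282) [ 0.5998 -0.1932  0.058 ]
(490, 328) [ 0.606  -0.2692  0.058 ]
panel (168, 165) [0.4603 0.0454 0.085 ]
panel (340, 350) [ 0.4709 -0.2739  0.085 ]
handle (163, 240) [ 0.4139 -0.0617  0.078 ]
handle (215, 302) [ 0.4171 -0.1655  0.078 ]
roof (330, 98) [0.6284 0.0531 0.112 ]
roof (528, 268) [ 0.6312 -0.2785  0.112 ]
```

>>> move_arm([
  [[-14,-19.5,0],[0,0,0],0],
  [[-14,-19.5,40],[0,0,0],0],
  [[-14,-19.5,80],[0,0,0],0],
  [[-14,-19.5,120],[0,0,0],0],
  [[-14,-19.5,150],[0,0,0],0],
  [[-14,-19.5,175],[0,0,0],0],
  [[-14,-19.5,189],[0,0,0],0],
  [[-14,-19.5,189],[0,0,0],0],
  [[-14,-19.5,189],[0,0,0],1],
  [[-14,-19.5,189],[0,0,0],1],
])

```text
clock: 12.42
tool_pos: [0.449, 0.3351, 0.0629]
orientation: [-179.9, 0.1, -90.0]
force: [-0.1, 0.1, 0.5]
opening: 0.0793
gripper_force: 0.0
```

>>> move_arm([
  [[0,0,0],[0,0,0],1],
  [[0,0,0],[0,0,0],1],
  [[0,0,0],[0,0,0],1],
  [[0,0,0],[0,0,0],1],
  [[0,0,0],[0,0,0],1],
])

```text
clock: 12.83
tool_pos: [0.4484, 0.3353, 0.0619]
orientation: [-180.0, 0.0, -90.0]
force: [0.1, -0.7, -0.0]
opening: 0.0468
gripper_force: 0.3
```

>>> move_arm([
  [[0,0,0],[0,0,0],1],
  [[0,0,0],[0,0,0],1],
  [[0,0,-20],[0,0,0],1],
  [[0,0,-50],[0,0,0],1],
  [[0,0,-90],[0,0,0],1],
  [[0,0,-120],[0,0,0],1],
  [[20,-5,-130],[0,0,0],1],
  [[50,-15,-130],[0,0,0],1],
  [[85,-25,-130],[0,0,0],1],
  [[120,-35,-130],[0,0,0],1],
])

```text
clock: 13.67
tool_pos: [0.4831, 0.2142, 0.1915]
orientation: [-180.0, 0.0, -89.9]
force: [0.5, 0.5, -1.3]
opening: 0.0458
gripper_force: 30.0
```

>>> move_arm([
  [[35,-9,0],[0,0,0],1],
  [[70,-18,0],[0,0,0],1],
  [[105,-27,0],[0,0,0],1],
  [[140,-36,0],[0,0,0],1],
  [[170,-45,0],[0,0,0],1],
  [[195,-52,0],[0,0,0],1],
  [[210,-55,0],[0,0,0],1],
  [[213,-55,0],[0,0,0],1],
  [[213,-55,0],[0,0,0],1],
  [[213,-55,0],[0,0,0],1],
])

```text
clock: 14.5
tool_pos: [0.5381, 0.0023, 0.1912]
orientation: [180.0, 0.0, -90.0]
force: [-0.1, 0.1, -1.1]
opening: 0.0456
gripper_force: 30.0
```

```bash
python3 - <<'E'
from h import *
print(ctrl.get_obs()['tool_pos'])
w=snap('wrist');a=snap('scene');b=snap('side')
A=cv2.resize(a['color'][130:270,220:400],None,fx=2.2,fy=2.2,interpolation=cv2.INTER_CUBIC)
cv2.imwrite('pics/w4.png',np.vstack([cv2.resize(w['color'][:260],(800,325)),np.hstack([cv2.resize(a['color'][130:260,210:410],(400,260)),cv2.resize(b['color'][130:260,240:440],(400,260))])]))
E
```

```text
[0.53811865 0.0023086  0.19115498]
```

View pics/w4.png

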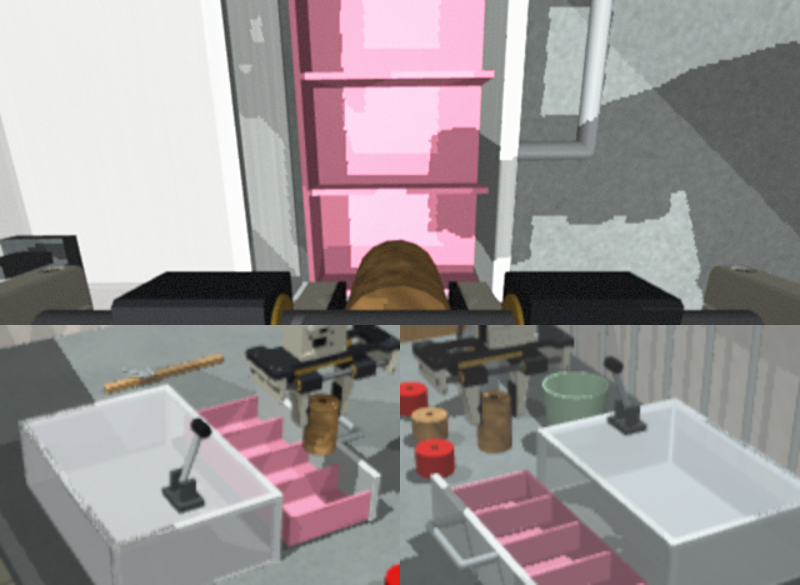

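```bash
python3 - <<'E'
from h import *
w=snap('wrist')
for p in((312,189),(488,189),(303,76),(494,74)): print(p,onz(w,p[0]/1.25,p[1]/1.25,.058).round(4))
for p in((313,280),(475,260)): print('floor',p,onz(w,p[0]/1.25,p[1]/1.25,.018).round(4))
for p in((498,290),(520,5)): print('panel',p,onz(w,p[0]/1.25,p[1]/1.25,.085).round(4))
for p in((545,150),(590,150),): print('handle',p,onz(w,p[0]/1.25,p[1]/1.25,.078).round(4))
for p in((243,250),(215,20),): print('roof',p,onz(w,p[0]/1.25,p[1]/1.25,.112).round(4))
E
```

```text
(312, 189) [ 0.6001 -0.034   0.058 ]
(488, 189) [ 0.4731 -0.0343  0.058 ]
(303, 76) [ 0.6019 -0.1094  0.058 ]
(494, 74) [ 0.474  -0.1109  0.058 ]
floor (313, 280) [0.6127 0.0505 0.018 ]
floor (475, 260) [0.4708 0.0318 0.018 ]
panel (498, 290) [0.4682 0.0328 0.085 ]
panel (520, 5) [ 0.4679 -0.1432  0.085 ]
handle (545, 150) [ 0.4424 -0.0619  0.078 ]
handle (590, 150) [ 0.4131 -0.0619  0.078 ]
roof (243, 250) [ 0.6316 -0.0035  0.112 ]
roof (215, 20) [ 0.6334 -0.1274  0.112 ]
```

Dividers at y≈−0.034, −0.110 put pocket 1 at (0.538, 0.006) and pocket 3 at (0.538, −0.150). The block hangs upright over pocket 1, so I can lower and release it.

>>> move_arm([
  [[0,0,25],[0,0,0],1],
  [[0,0,50],[0,0,0],1],
  [[0,0,75],[0,0,0],1],
  [[0,0,95],[0,0,0],1],
  [[0,0,105],[0,0,0],1],
  [[0,0,109],[0,0,0],1],
  [[0,0,111],[0,0,0],1],
  [[0,0,111],[0,0,0],1],
  [[0,0,111],[0,0,0],1],
])

```text
clock: 15.45
tool_pos: [0.5392, 0.0025, 0.0815]
orientation: [-179.9, 0.0, -90.0]
force: [-0.3, -0.8, -0.3]
opening: 0.0456
gripper_force: 30.0
```

>>> move_arm([
  [[0,0,1],[0,0,0],1],
  [[0,0,1.5],[0,0,0],1],
  [[0,0,1.5],[0,0,0],0.3],
  [[0,0,1.5],[0,0,0],0.3],
  [[0,0,1.5],[0,0,0],0.3],
  [[0,0,1.5],[0,0,0],0.3],
  [[0,0,-5],[0,0,0],0.3],
  [[0,0,-20],[0,0,0],0.3],
  [[0,0,-55],[0,0,0],0.3],
  [[0,0,-95],[0,0,0],0.3],
])

```text
clock: 16.28
tool_pos: [0.5368, 0.0017, 0.1751]
orientation: [179.7, -0.1, -90.0]
force: [1.7, 0.3, 0.3]
opening: 0.0614
gripper_force: 0.0
```

>>> move_arm([
  [[0,0,-40],[0,0,0],0],
  [[-41,0,-45],[0,0,0],0],
  [[-82,0,-45],[0,0,0],0],
  [[-123,0,-45],[0,0,0],0],
  [[-160,0,-45],[0,0,0],0],
  [[-200,10,-45],[0,0,0],0],
  [[-240,20,-45],[0,0,0],0],
  [[-260,30,-45],[0,0,0],0],
  [[-260,30,-45],[0,0,0],0],
  [[-260,30,-45],[0,0,0],0],
])

```text
clock: 17.12
tool_pos: [0.5077, 0.2633, 0.2207]
orientation: [180.0, -0.0, -89.8]
force: [1.2, 0.7, 0.3]
opening: 0.0876
gripper_force: 0.0
```

```bash
python3 - <<'E'
from h import *
print(ctrl.get_obs()['tool_pos'])
w=snap('wrist');a=snap('scene');b=snap('side')
cv2.imwrite('pics/w5.png',np.vstack([cv2.resize(w['color'][:260],(800,325)),np.hstack([cv2.resize(a['color'][180:310,300:500],(400,260)),cv2.resize(b['color'][130:260,200:400],(400,260))])]))
for n,s in(('b',b),('a',a)):
  m=cv2.inRange(cv2.cvtColor(s['color'],cv2.COLOR_BGR2HSV),(8,70,60),(24,255,255))
  N,l,st,c=cv2.connectedComponentsWithStats(m)
  for i in range(1,N):
    if st[i,4]>100 and st[i,1]>150: print(n,st[i].tolist())
E
```

```text
[0.50768881 0.26332619 0.22068531]
b [245, 171, 19, 17, 270]
b [280, 200, 17, 23, 328]
b [415, 326, 25, 17, 156]
b [342, 342, 66, 37, 618]
a [477, 157, 62, 44, 1077]
a [359, 199, 18, 25, 339]
a [419, 280, 27, 30, 289]
```

View pics/w5.png

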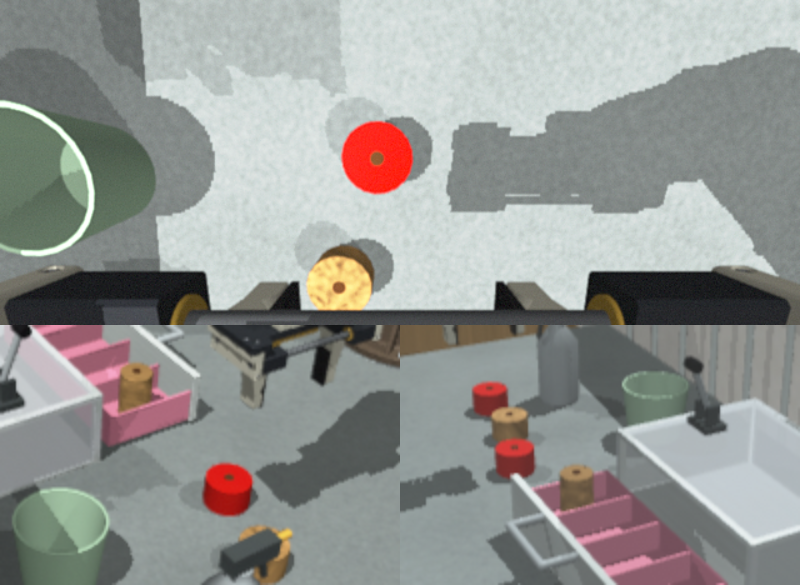

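Tall block stands in pocket 1 (side crop (577,485)); disc is unmoved, its dot at (339,287) in the wrist view. Checking the disc's position and the mister's clearance.

```bash
python3 - <<'E'
from h import *
w=snap('wrist');b=snap('side')
print(onz(w,339/1.25,287/1.25,.04).round(4))
print('mister base',onz(b,280,169,0).round(3), 'L/R',onz(b,269,165,0).round(3),onz(b,289,165,0).round(3))
E
```

```text
[0.5615 0.3181 0.04  ]
mister base [0.685 0.398 0.   ] L/R [0.663 0.448 0.   ] [0.728 0.415 0.   ]
```

>>> move_arm([
  [[-35,-34,0],[0,0,0],0],
  [[-57,-54,20],[0,0,0],0],
  [[-57,-54,60],[0,0,0],0],
  [[-57,-54,100],[0,0,0],0],
  [[-57,-54,135],[0,0,0],0],
  [[-57,-54,160],[0,0,0],0],
  [[-57,-54,171],[0,0,0],0],
  [[-57,-54,171],[0,0,0],0],
  [[-57,-54,171],[0,0,0],0],
])

```text
clock: 18.12
tool_pos: [0.5631, 0.3189, 0.0501]
orientation: [-180.0, -0.0, -90.0]
force: [-0.4, -0.2, 0.6]
opening: 0.0877
gripper_force: 0.0
```

>>> move_arm([
  [[0,0,0],[0,0,0],1],
  [[0,0,0],[0,0,0],1],
  [[0,0,0],[0,0,0],1],
  [[0,0,0],[0,0,0],1],
  [[0,0,0],[0,0,0],1],
  [[0,0,0],[0,0,0],1],
  [[0,0,0],[0,0,0],1],
])

```text
clock: 18.7
tool_pos: [0.5624, 0.3194, 0.0503]
orientation: [-180.0, 0.0, -90.0]
force: [-2.0, -0.1, 5.3]
opening: 0.0589
gripper_force: 30.0
```

>>> move_arm([
  [[0,0,-15],[0,0,0],1],
  [[0,0,-40],[0,0,0],1],
  [[0,0,-75],[0,0,0],1],
  [[0,0,-110],[0,0,0],1],
  [[0,0,-140],[0,0,0],1],
  [[20,2,-150],[0,0,0],1],
  [[50,4,-150],[0,0,0],1],
  [[85,6,-150],[0,0,0],1],
  [[120,8,-150],[0,0,0],1],
  [[155,10,-150],[0,0,0],1],
])

```text
clock: 19.53
tool_pos: [0.5517, 0.1628, 0.1994]
orientation: [180.0, 0.0, -89.9]
force: [0.3, -0.5, -0.6]
opening: 0.059
gripper_force: 30.0
```

>>> move_arm([
  [[35,2,0],[0,0,0],1],
  [[70,4,0],[0,0,0],1],
  [[105,6,0],[0,0,0],1],
  [[140,8,0],[0,0,0],1],
  [[175,10,0],[0,0,0],1],
  [[210,13,0],[0,0,0],1],
  [[245,16,0],[0,0,0],1],
  [[280,19,0],[0,0,0],1],
  [[305,19,0],[0,0,0],1],
  [[314,19,0],[0,0,0],1],
])

```text
clock: 20.37
tool_pos: [0.5327, -0.1527, 0.1993]
orientation: [180.0, -0.0, -90.1]
force: [0.9, 0.5, -1.1]
opening: 0.0588
gripper_force: 30.0
```

>>> move_arm([
  [[0,0,0],[0,0,0],1],
  [[0,0,0],[0,0,0],1],
])

```text
clock: 20.53
tool_pos: [0.5332, -0.15, 0.1992]
orientation: [180.0, 0.0, -90.1]
force: [0.2, 0.1, -0.5]
opening: 0.0592
gripper_force: 30.0
```

```bash
python3 - <<'E'
from h import *
print(ctrl.get_obs()['tool_pos'])
w=snap('wrist');a=snap('scene');b=snap('side')
cv2.imwrite('pics/w6.png',np.vstack([cv2.resize(w['color'][:260],(800,325)),np.hstack([cv2.resize(a['color'][130:260,240:440],(400,260)),cv2.resize(b['color'][150:280,250:450],(400,260))])]))
E
```

```text
[ 0.53321878 -0.15003992  0.19918932]
```

View pics/w6.png

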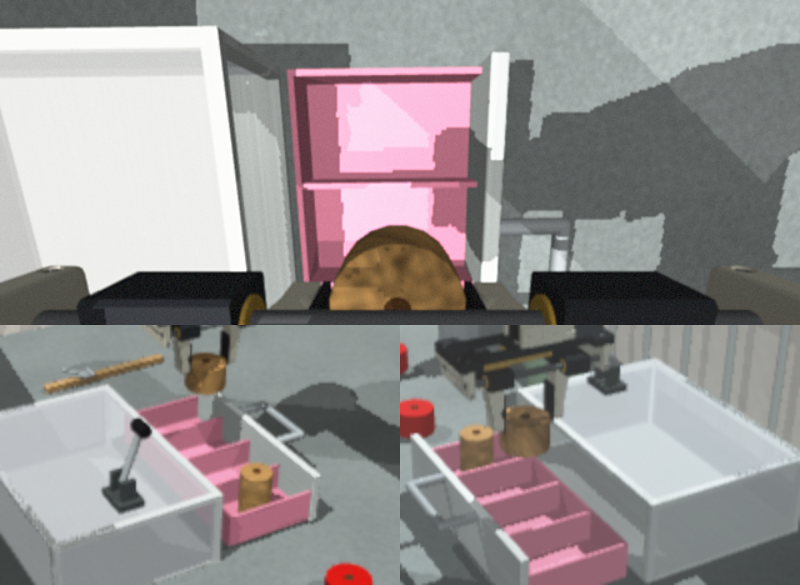

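```bash
python3 - <<'E'
from h import *
w=snap('wrist')
for p in((305,184),(476,183),(297,72),(480,71)): print(p,onz(w,p[0]/1.25,p[1]/1.25,.058).round(4))
print('disc',onz(w,398/1.25,306/1.25,.189).round(4))
for p in((228,150),(215,30)): print('roof',onz(w,p[0]/1.25,p[1]/1.25,.112).round(4))
for p in((487,240),(507,150)): print('panel',onz(w,p[0]/1.25,p[1]/1.25,.085).round(4))
E
```

```text
(305, 184) [ 0.6021 -0.1887  0.058 ]
(476, 183) [ 0.4756 -0.1897  0.058 ]
(297, 72) [ 0.603  -0.2652  0.058 ]
(480, 71) [ 0.4771 -0.2661  0.058 ]
disc [ 0.5336 -0.15    0.189 ]
roof [ 0.6328 -0.2138  0.112 ]
roof [ 0.6327 -0.2768  0.112 ]
panel [ 0.4714 -0.153   0.085 ]
panel [ 0.4622 -0.2138  0.085 ]
```

Divider 3/4 at y≈−0.189 puts pocket 3's centre at −0.150; the disc is at (0.534,−0.150), so it is aligned and I lower it.

>>> move_arm([
  [[0,0,30],[0,0,0],1],
  [[0,0,60],[0,0,0],1],
  [[0,0,85],[0,0,0],1],
  [[0,0,100],[0,0,0],1],
  [[0,0,110],[0,0,0],1],
  [[0,0,118],[0,0,0],1],
  [[0,0,124],[0,0,0],1],
  [[0,0,128],[0,0,0],1],
  [[0,0,129],[0,0,0],1],
  [[0,0,129],[0,0,0],1],
])

```text
clock: 21.57
tool_pos: [0.5338, -0.1498, 0.0708]
orientation: [-180.0, -0.0, -90.0]
force: [-0.6, 0.1, -0.6]
opening: 0.0587
gripper_force: 30.0
```

>>> move_arm([
  [[0,0,1],[0,0,0],1],
  [[0,0,2],[0,0,0],1],
  [[0,0,2],[0,0,0],1],
  [[0,0,2],[0,0,0],0.23],
  [[0,0,2],[0,0,0],0.23],
  [[0,0,2],[0,0,0],0.23],
  [[0,0,2],[0,0,0],0.23],
])

```text
clock: 22.15
tool_pos: [0.5336, -0.1499, 0.0686]
orientation: [-180.0, -0.0, -90.0]
force: [-0.2, -1.5, 0.4]
opening: 0.0672
gripper_force: 0.0
```

>>> move_arm([
  [[0,0,-5],[0,0,0],0.23],
  [[0,0,-20],[0,0,0],0.23],
  [[0,0,-50],[0,0,0],0.23],
  [[0,0,-90],[0,0,0],0.4],
  [[0,0,-130],[0,0,0],0.6],
  [[0,40,-140],[0,0,0],0.8],
  [[0,80,-140],[0,0,0],1],
  [[-10,110,-140],[0,0,0],1],
  [[-30,120,-140],[0,0,0],1],
  [[-41,120,-140],[0,0,0],1],
])

```text
clock: 22.98
tool_pos: [0.4106, -0.1085, 0.2093]
orientation: [-179.9, 0.1, -90.1]
force: [0.2, 0.5, -0.4]
opening: 0.0264
gripper_force: 0.0
```

```bash
python3 - <<'E'
from h import *
print(ctrl.get_obs()['tool_pos'])
a=snap('scene');b=snap('side')
cv2.imwrite('pics/w7.png',np.hstack([cv2.resize(a['color'][130:260,240:440],(400,260)),cv2.resize(b['color'][150:280,250:450],(400,260))]))
E
```

```text
[ 0.41060833 -0.10852564  0.20929857]
```

View pics/w7.png

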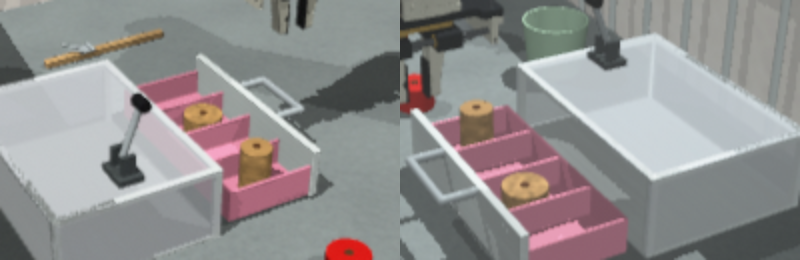

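Both blocks stand in their pockets (scene crop (255,160) and (203,120)). Next step is re-gripping the handle.

>>> move_arm([
  [[0,0,0],[0,0,0],0.65],
  [[0,0,0],[0,0,0],0.65],
])

```text
clock: 23.25
tool_pos: [0.4138, -0.1091, 0.2086]
orientation: [-180.0, -0.0, -90.0]
force: [-0.3, -0.6, -0.6]
opening: 0.0263
gripper_force: 0.0
```

```bash
python3 -c "
from h import *
print(ctrl.get_obs()['opening'],tool([.4165,-.110,.081]).round(1))"
```

```text
0.026288820449822017 [  0.9  -2.7 127.6]
```

>>> move_arm([
  [[1,-2.5,20],[0,0,0],0.62],
  [[1,-2.5,60],[0,0,0],0.62],
  [[1,-2.5,90],[0,0,0],0.62],
  [[1,-2.5,105],[0,0,0],0.62],
  [[1,-2.5,115],[0,0,0],0.62],
  [[1,-2.5,120],[0,0,0],0.62],
  [[1,-2.5,127],[0,0,0],0.62],
  [[1,-2.5,127],[0,0,0],0.62],
])

```text
clock: 23.92
tool_pos: [0.4157, -0.1102, 0.0805]
orientation: [179.9, -0.0, -90.0]
force: [-1.1, 0.0, 0.7]
opening: 0.0334
gripper_force: 0.0
```

>>> move_arm([
  [[0,0,0],[0,0,0],1],
  [[0,0,0],[0,0,0],1],
  [[0,0,0],[0,0,0],1],
  [[0,0,0],[0,0,0],1],
  [[0,0,0],[0,0,0],1],
])

```text
clock: 24.33
tool_pos: [0.4163, -0.1098, 0.082]
orientation: [-179.9, 0.0, -90.0]
force: [-0.2, 0.4, 2.8]
opening: 0.0109
gripper_force: 30.0
```

>>> move_arm([
  [[0,-2,0],[0,0,0],1],
  [[0,-6,0],[0,0,0],1],
  [[0,-12,0],[0,0,0],1],
  [[0,-18,0],[0,0,0],1],
  [[0,-24,0],[0,0,0],1],
  [[0,-30,0],[0,0,0],1],
  [[0,-36,0],[0,0,0],1],
  [[0,-42,0],[0,0,0],1],
  [[0,-48,0],[0,0,0],1],
  [[0,-54,0],[0,0,0],1],
])

```text
clock: 25.17
tool_pos: [0.4706, -0.1093, 0.082]
orientation: [-179.9, 0.0, -90.0]
force: [-2.2, 5.0, 5.6]
opening: 0.011
gripper_force: 30.0
```

>>> move_arm([
  [[0,-6,0],[0,0,0],1],
  [[0,-12,0],[0,0,0],1],
  [[0,-18,0],[0,0,0],1],
  [[0,-24,0],[0,0,0],1],
  [[0,-30,0],[0,0,0],1],
  [[0,-36,0],[0,0,0],1],
  [[0,-42,0],[0,0,0],1],
  [[0,-48,0],[0,0,0],1],
  [[0,-54,0],[0,0,0],1],
  [[0,-60,0],[0,0,0],1],
])

```text
clock: 26.0
tool_pos: [0.5307, -0.1087, 0.082]
orientation: [-179.9, 0.1, -90.0]
force: [-2.8, 7.8, 6.3]
opening: 0.011
gripper_force: 30.0
```

>>> move_arm([
  [[0,-6,0],[0,0,0],1],
  [[0,-12,0],[0,0,0],1],
  [[0,-18,0],[0,0,0],1],
  [[0,-24,0],[0,0,0],1],
  [[0,-30,0],[0,0,0],1],
  [[0,-36,0],[0,0,0],1],
  [[0,-42,0],[0,0,0],1],
  [[0,-47,0],[0,0,0],1],
  [[0,-51,0],[0,0,0],1],
  [[0,-52,0],[0,0,0],1],
])

```text
clock: 26.83
tool_pos: [0.5834, -0.1081, 0.0821]
orientation: [-179.9, 0.1, -89.9]
force: [-1.3, 9.5, 5.2]
opening: 0.0107
gripper_force: 30.0
```

>>> move_arm([
  [[0,-1,0],[0,0,0],1],
  [[0,-2,0],[0,0,0],1],
  [[0,-2,0],[0,0,0],1],
  [[0,-2,0],[0,0,0],1],
])

```text
clock: 27.17
tool_pos: [0.5839, -0.1081, 0.082]
orientation: [-180.0, 0.1, -90.0]
force: [-3.8, 10.8, 7.2]
opening: 0.0108
gripper_force: 30.0
```

>>> move_arm([
  [[0,0,0],[0,0,0],0.65],
  [[0,0,0],[0,0,0],0.65],
  [[0,0,0],[0,0,0],0.65],
  [[0,0,-20],[0,0,0],0.65],
  [[0,0,-60],[0,0,0],0.65],
  [[0,0,-100],[0,0,0],0.5],
  [[0,0,-140],[0,0,0],0.3],
  [[0,0,-180],[0,0,0],0.3],
  [[0,0,-208],[0,0,0],0.3],
  [[0,0,-208],[0,0,0],0.3],
])

```text
clock: 28.0
tool_pos: [0.5866, -0.1107, 0.297]
orientation: [-179.4, -0.1, -90.0]
force: [-0.1, 0.5, 0.2]
opening: 0.0581
gripper_force: 0.0
```

>>> move_arm([
  [[0,0,0],[0,0,-63],0.3],
  [[0,0,0],[0,0,-63],0.3],
  [[0,0,0],[0,0,-63],0.3],
  [[0,0,0],[0,0,-63],0.3],
  [[0,0,0],[0,0,-63],0.3],
  [[0,0,0],[0,0,-63],0.3],
  [[0,0,0],[0,0,-63],0.3],
  [[0,0,0],[0,0,-63],0.3],
  [[0,0,0],[0,0,-63],0.3],
  [[0,0,0],[0,0,-63],0.3],
])

```text
clock: 28.83
tool_pos: [0.5838, -0.1101, 0.2891]
orientation: [180.0, 0.0, -26.8]
force: [0.3, 0.6, 0.7]
opening: 0.0612
gripper_force: 0.0
```

>>> move_arm([
  [[0,0,0],[0,0,-27],0.3],
  [[0,0,0],[0,0,-27],0.3],
  [[0,0,0],[0,0,-27],0.3],
  [[0,0,0],[0,0,-27],0.3],
  [[0,0,0],[0,0,-27],0.3],
  [[0,0,0],[0,0,-27],0.3],
])

```text
clock: 29.33
tool_pos: [0.5839, -0.11, 0.2893]
orientation: [180.0, 0.0, -0.3]
force: [-0.2, -0.2, -0.3]
opening: 0.0609
gripper_force: 0.0
```

```bash
python3 - <<'E'
from h import *
o=ctrl.get_obs();print(o['tool_pos'],o['orientation'],tool([.724,.0095,.285]).round(1))
a=snap('scene');b=snap('side')
cv2.imwrite('pics/w8.png',np.hstack([cv2.resize(a['color'][130:260,210:410],(400,260)),cv2.resize(b['color'][130:260,270:470],(400,260))]))
E
```

```text
[ 0.58386055 -0.10998184  0.28925674] [ 1.79996794e+02  1.36730411e-02 -3.14250861e-01] [ 139.5 -120.2    4.2]
```

View pics/w8.png

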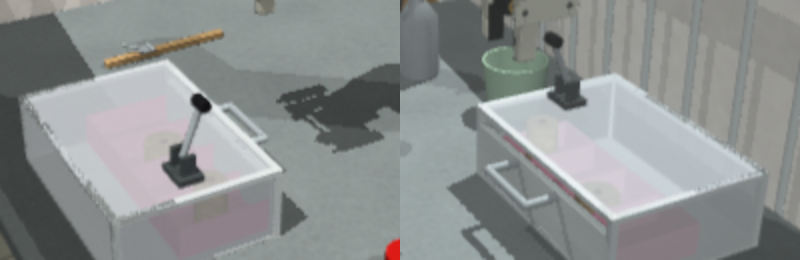

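The drawer is home with the catch up and both blocks standing inside. On to gripping the knob again.

>>> move_arm([
  [[35,-30,0],[0,0,0],0.3],
  [[70,-60,0],[0,0,0],0.3],
  [[105,-90,0],[0,0,0],0.3],
  [[139.5,-120,0],[0,0,0],0.3],
  [[139.5,-120,0],[0,0,0],0.3],
  [[139.5,-120,35],[0,0,0],0.3],
  [[139.5,-120,65],[0,0,0],0.3],
  [[139.5,-120,75],[0,0,0],0.3],
  [[139.5,-120,75],[0,0,0],0.3],
  [[139.5,-120,75],[0,0,0],0.3],
])

```text
clock: 30.27
tool_pos: [0.7237, 0.0098, 0.2151]
orientation: [180.0, -0.0, -0.1]
force: [0.6, 0.0, 1.3]
opening: 0.0611
gripper_force: 0.0
```

>>> move_arm([
  [[0,0,0],[0,0,0],1],
  [[0,0,0],[0,0,0],1],
  [[0,0,0],[0,0,0],1],
  [[0,0,0],[0,0,0],1],
  [[0,0,0],[0,0,0],1],
  [[0,0,0],[0,0,0],1],
])

```text
clock: 30.77
tool_pos: [0.7234, 0.0102, 0.2149]
orientation: [-180.0, -0.0, 0.0]
force: [-0.3, -1.0, 0.3]
opening: 0.0269
gripper_force: 0.0
```

>>> move_arm([
  [[0,0,0],[0,0,0],1],
  [[0,0,0],[0,0,0],1],
  [[-3.6,0,1.2],[0,0,0],1],
  [[-10.5,0,4.1],[0,0,0],1],
  [[-15.1,0,6.5],[0,0,0],1],
  [[-19.6,0,9.3],[0,0,0],1],
  [[-23.8,0,12.4],[0,0,0],1],
  [[-27.9,0,15.8],[0,0,0],1],
  [[-31.6,0,19.4],[0,0,0],1],
  [[-35.2,0,23.3],[0,0,0],1],
])

```text
clock: 31.6
tool_pos: [0.6888, 0.01, 0.1916]
orientation: [180.0, -0.1, 0.0]
force: [4.4, -2.1, 1.3]
opening: 0.0257
gripper_force: 30.0
```

>>> move_arm([
  [[-3.2,0,4.1],[0,0,0],1],
  [[-6.2,0,8.5],[0,0,0],1],
  [[-8.8,0,13],[0,0,0],1],
  [[-11.1,0,17.7],[0,0,0],1],
  [[-13.1,0,22.6],[0,0,0],1],
  [[-14.7,0,27.6],[0,0,0],1],
  [[-16,0,32.7],[0,0,0],1],
  [[-16.9,0,37.8],[0,0,0],1],
  [[-17.4,0,43.1],[0,0,0],1],
  [[-17.6,0,48.3],[0,0,0],1],
])

```text
clock: 32.43
tool_pos: [0.6696, 0.0099, 0.1419]
orientation: [180.0, 0.1, 0.0]
force: [-1.2, -4.3, 4.5]
opening: 0.0257
gripper_force: 30.0
```

>>> move_arm([
  [[0,0,1],[0,0,0],1],
  [[0,0,2],[0,0,0],1],
  [[0,0,2],[0,0,0],1],
  [[0,0,2],[0,0,0],1],
])

```text
clock: 32.77
tool_pos: [0.6696, 0.0098, 0.1414]
orientation: [180.0, 0.1, 0.0]
force: [-4.7, -3.9, 13.2]
opening: 0.0254
gripper_force: 30.0
```

At the stop (upward reaction 13 N). Releasing and backing off.

>>> move_arm([
  [[0,0,0],[0,0,0],0.3],
  [[0,0,0],[0,0,0],0.3],
  [[0,0,0],[0,0,0],0.3],
  [[0,0,0],[0,0,0],0.3],
  [[0,0,-20],[0,0,0],0.3],
  [[0,0,-50],[0,0,0],0.3],
  [[0,0,-90],[0,0,0],0.3],
  [[-40,0,-100],[0,0,0],0.3],
  [[-80,0,-100],[0,0,0],0.3],
  [[-120,0,-100],[0,0,0],0.3],
])

```text
clock: 33.6
tool_pos: [0.5496, 0.0105, 0.2408]
orientation: [-179.9, -0.0, -0.0]
force: [0.0, -0.1, -0.5]
opening: 0.0613
gripper_force: 0.0
```

>>> move_arm([
  [[0,0,0],[0,0,0],0.3],
  [[0,0,0],[0,0,0],0.3],
  [[0,0,0],[0,0,0],0.3],
  [[0,0,0],[0,0,0],0.3],
])

```text
clock: 33.93
tool_pos: [0.5515, 0.0105, 0.2407]
orientation: [-180.0, -0.0, 0.0]
force: [-0.8, 0.3, -0.3]
opening: 0.0613
gripper_force: 0.0
```

```bash
python3 - <<'E'
from h import *
a=snap('scene');b=snap('side')
cv2.imwrite('pics/w9.png',np.hstack([cv2.resize(a['color'][130:260,210:410],(400,260)),cv2.resize(b['color'][130:260,270:470],(400,260))]))
E
```

```text
(no output)
```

View pics/w9.png

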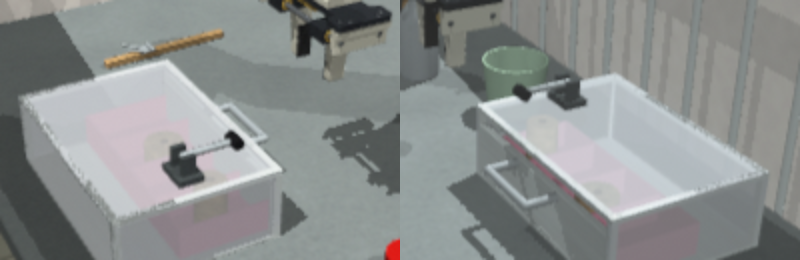

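Lever level, drawer home, blocks standing, robot clear, so I'm handing in.

```bash
python3 -c "
from plant import ctrl
print(ctrl.close_job())"
```

```text
the job is handed in; nothing more can be done
None
```

The job is handed in (no verdict was returned): only two blocks were on the bench, and the last pictures show the tall round block in pocket 1, the brown disc in pocket 3, the drawer fully home and the catch lever down.

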